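# Load and prime the paint dosing stand

## Robot

A 6-joint arm with a two-finger parallel gripper is mounted at the origin on the work surface. World frame = base frame: x ahead of the robot, y to its left, z up, the work surface at z = 0. Lengths are in mm, angles in rad, forces in N, time in s.
With the tool pointing down it reaches from about 275 to 975 mm from the base axis. Payload 8.4 kg.
Tool frame: the origin (TCP) lies on the centre line of the jaws, within the pads' length; the fingertips stand 8 mm ahead of it and the grasp point (between the pads) lies 11 mm behind it; z points along the fingers, y is the line along which they close (so a half turn about z gives the same grasp; the last joint's range is limited). The gripper opens to 92 mm and grips with 3 to 60 N. Pads are 20 mm wide; open, the fingers measure 128 mm over their backs; the gripper's body (75 mm by 189 mm) begins 69 mm behind the grasp point.
Start: joints at [-1.267, 0.353, 1.633, -0, 1.155, -0.002], TCP at [188.159, -596.007, 222.583] pointing down, gripper open.
Joint ranges: [-2.63, 2.63], [-0.92, 2.1], [0.06, 2.66], [-1.3, 4.44], [0, 2.69], [-3.02, 3.02]. Speed limits (rad/s): [2.22, 2.22, 2.79, 3.14, 3.14, 3.14].

## Interface

Orientations are given as a unit quaternion [w, x, y, z].
In Python, from workcell import monitor, eyes, workorder gives the robot as it stands.
- The arm moves only by the tool jog_arm, never from a script. Its argument "moves" is a list of rows, each a list of 5 numbers: the gripper command: -1 is shut, 1 is fully open, values between are in proportion, then the shift along the tool's x, y, z each as a share of 0.4 m, from -1 to 1, then the turn about the tool's z as a share of 360 degrees, from -1 to 1. A call has 1 to 12 rows; each row shifts and turns the commanded pose from where the row before left it, along the tool's axes as they then stand; what a row does not reach is not made up. A row lasts 1/8 s, in which the tool goes at most 62.5 mm and 10.7 degrees, less where a joint would pass 70% of its speed; a pose out of reach is approached as far as the arm can. A call with a number of a shift or a turn outside -1 to 1 is refused whole. A call with a gripper value outside its range is refused whole. The fingers move at their own pace and stop on an object; the grip force is fixed at half the most. Time passes only in rows, so rows that do not move let the fingers close. It gives the time, the measured TCP pose, the force, the opening and the grip force at its end, in the units of the state.
- monitor.get_obs(): the state, without advancing time (a new reading comes with each control period).
- eyes.camera(name): name is "side" or "top"; returns a dict with "color" (400x640x3 uint8, red, green, blue), "camera_matrix" (3x3 intrinsics, pixels), "T" (4x4, takes a point from camera to world coordinates). Camera axes: x right, y down, z forward; pixel columns grow to the right and rows downward; lengths in mm; the calibration is good to about 2 mm. A picture is of the moment at which its call begins. There is no depth.
- workorder.sign_off(): hands the job in; it is judged then, once.
Trained networks look in a picture, given as the dict that the camera call returned (one of the last four; its "shot" number tells which), for a name from the list of things; names that differ only in an ending like _2 or _b are one class to them, and where a whole thing is asked for, a point or a joint stands for the part that bears it (a point fixed in the world has none). Each returns a list of dicts, best first, with "score" (0 to 1); they miss things now and then, are a little off and sometimes report something else, mostly with a low value. They report only what shows in the picture. A call takes as long as a camera call. They do not tell look-alikes from the thing itself.
- eyes.outline_of(thing, picture): "mask" (400x640 bool, what is visible of it) and "xy" ([column, row] in pixels, amid what is visible of it).
The state is a dict: "clock": time; "q": joint angles; "joint_vel": joint speeds; "effort": joint torques, N m; "ee_pos": TCP position; "tool_rot": TCP orientation; "contact_force": force on the tool from outside, world axes, zero at the start; "torque": the same for the moment, N m; "width": opening from 0.0 (shut) to 1.0 (fully open); "finger_force": force on a finger pad.
Only numpy, scipy, OpenCV 4.12 (cv2) and the standard library are available. Lean on these libraries where they do the work, as an engineer would, in place of code of your own. Each camera call takes 0.05 s, during which the arm holds its last target. There are 200 camera calls.

## Task

Get the paint dosing stand ready: slide the steel drip plate along the table into the slot at the foot of the stand until it is fully home against the stop, and only then stand the round-bodied flask upright in the sprung ring above it. Press the flask down so that the ring goes to the bottom of its travel, and finish like that, still holding the flask pressed down. Leave the conical flask and everything else on the table where they are.

Things in the scene. Friction and masses are not known exactly. Their poses are not given: they have to be found in the camera images.
- stand: Fixed paint dosing stand, yaw within 0.2 rad. Origin on the table under the ring's centre, z up. Two aluminium rails at its foot (inner faces x = +-46.5 mm, outer +-56.5, y = -55 to +45, 26 mm high) form the slot, along its y. Grey frame above, 120 x 108 mm, underside 50 mm, top 60, spring cups to 70 mm; sprung steel ring on top at 85 to 95 mm
- slot_mouth (a point): Middle of the slot's mouth, 55 mm from the stand's origin towards its -y, 4 mm above the table; axes as the stand's. The plate enters along +y. The slot is 93 mm wide, 11.5 mm high over the table (lips over both edges, open in the middle), with flared cheeks 20 mm out in front; the face of the end stop is 95 mm in from here
- ring_top (a point): Centre of the sprung steel ring's top rim (bore 62 mm, outside 86 mm, 10 mm thick, ears out to 67 mm from the centre), 95 mm above the table when up; moves with the ring. The round flask's bulb rests on the bore's upper edge, its bottom about 12 mm below the rim and its centre then about 44 mm above this point
- cradle (a joint): Downward travel of the sprung ring in m: 0 up, 0.016 at the bottom stop. The spring starts at 7 N and takes about 15 N at the bottom; the flask's own weight does not move it
- plate_center (a point): Centre of the loose steel drip plate, a flat slab 90 mm (x) x 170 mm (y) x 8 mm, about 0.3 kg, on the table right of the stand; 4 mm above the table. Its +y end enters the slot; a black grip block stands near its -y end. Home, its axes line up with the stand's and this point is at y = -45 mm in the stand's frame
- plate_grip (a point): Grip point on the drip plate's black upright grip block (34 mm along the plate's x, 14 mm along its y, from 8 to 48 mm above the table), 30 mm above the table and 75 mm from the plate's centre towards its -y end; axes as the plate's
- flask_center (a point): Centre (half-way up) of the white round-bodied flask, 112 mm tall, about 0.25 kg: ball-shaped bulb 68 mm across with a flat 40 mm bottom, straight neck 26 mm across from 59 to 100 mm up, grey cap 32 mm across above it. 56 mm above its bottom; the neck's middle is 24 mm higher. At the right, in one of two places it may swap with the conical flask
- bottle: Bystander: white conical flask, same neck, cap and height as the round one, but a 68 mm wide conical body; origin at its bottom
- glue: Bystander: standing glue stick, 29 mm diameter, 92 mm tall; origin at its bottom
- pot: Bystander: aluminium pot of pens, 72 mm diameter, 95 mm tall, pens to 150 mm; origin at its bottom
- eraser: Bystander: eraser 55 x 22 x 13 mm; origin at its underside
- tape: Bystander: roll of paper tape lying flat, 84 mm diameter, 24 mm high; origin at its underside
- marker: Bystander: black and green marker lying flat, 115 mm long, 14 mm high; origin at its underside
Mind the look-alikes: they are no part of the job. Leave any black or brown look-alike of the stand alone.

How it is judged:
By the outcome, as a careful person would: the job done as asked, in the order asked, and still so for the second after the job is handed in, while the arm keeps its last pose, push and grip.
It also fails if it takes over 70 s, if anything falls off the work surface, if the arm or the gripper's body presses on something with over 40 N, if the wrist force passes 120 N, or if a joint passes its speed limit or range.

## Working session

There is one attempt and no reset: what is moved stays moved. The work goes in short steps, Python scripts to look and compute and a tool call to move; the robot and the scene stay as the last step left them, time stands still between calls to the robot, and variables do not carry over. Pictures are saved under pics/ and viewed, at most 10 in all, crops included, and the job is handed in when it is done.

Besides the shell and the picture viewer there is one more tool, called after "Emit:" as name(argument=value, ...), one argument or row to a line, values as JSON. jog_arm: Moves the arm, as the interface text tells. Its arguments: {"type":"object","properties":{"moves":{"type":"array","items":{"type":"array","items":{"type":"number","minimum":-1,"maximum":1}}}},"required":["moves"]}

```bash
mkdir -p pics; ls; python3 - <<'E'
from workcell import monitor, eyes
import cv2,pickle
o=monitor.get_obs();print(o)
for n in("top","side"):
    c=eyes.camera(n);cv2.imwrite(f"pics/{n}0.png",c["color"][:,:,::-1]);print(n,c["camera_matrix"],c["T"])
    pickle.dump(c,open(n+"0.pkl","wb"))
    for t in("stand","plate_center","plate_grip","flask_center","bottle","cradle"):
        for d in eyes.outline_of(t,c)[:3]: print(t,d["score"],d["xy"],d["mask"].sum())
E
```

```text
pics
{'clock': 0.0, 'q': array([-1.26739872e+00,  3.53689216e-01,  1.63413412e+00,  1.69064249e-05,
        1.15522426e+00, -2.42225355e-03]), 'joint_vel': array([ 0.00114774,  0.00077917,  0.00040789, -0.00142469,  0.00060575,
       -0.00070626]), 'effort': array([ 2.21698065e-04, -5.93847048e+01, -3.34215546e+01,  6.97541423e-02,
        2.34068558e-02, -8.02703380e-05]), 'ee_pos': array([ 188.01455288, -595.5259037 ,  221.83806251]), 'tool_rot': array([-7.20407964e-04,  9.88332297e-01,  1.52311333e-01, -1.01418780e-04]), 'contact_force': array([-0.04759442,  0.21102822, -0.88449171]), 'torque': array([ 0.02191742,  0.02872948, -0.01155449]), 'finger_force': 0.0, 'width': 1.003184555586448}
top [[396.68386089   0.         312.6408053 ]
 [  0.         396.68386089 202.35757074]
 [  0.           0.           1.        ]] [[ 1.38471107e-02 -9.98369958e-01  5.53686172e-02  4.78460785e+02]
 [-9.99902967e-01 -1.37416164e-02  2.28559117e-03 -3.49520860e+01]
 [-1.52101126e-03 -5.53948935e-02 -9.98463366e-01  1.21904755e+03]
 [ 0.00000000e+00  0.00000000e+00  0.00000000e+00  1.00000000e+00
[... 328 characters left out ...]
7
side [[388.80392139   0.         319.32554195]
 [  0.         388.80392139 201.19332258]
 [  0.           0.           1.        ]] [[ 9.49709991e-01 -2.38775123e-01  2.02576835e-01  3.58800396e+02]
 [-3.12908670e-01 -6.99312236e-01  6.42690097e-01 -6.66256903e+02]
 [-1.17939479e-02 -6.73757255e-01 -7.38858623e-01  8.07898956e+02]
 [ 0.00000000e+00  0.00000000e+00  0.00000000e+00  1.00000000e+00]]
stand 0.81 [221.5, 159.9] 1654
stand 0.79 [235.8, 212.5] 1958
stand 0.66 [288.3, 158.4] 1469
plate_center 0.61 [324.2, 246.3] 2013
plate_grip 0.88 [325.1, 248.3] 2049
flask_center 0.74 [385.8, 287.8] 893
bottle 0.78 [327.3, 322.9] 1085
bottle 0.52 [370.6, 380.9] 346
cradle 0.58 [218.1, 152.2] 534
```

```bash
python3 - <<'E'
import cv2
a=cv2.imread("pics/top0.png")[130:310,150:450];cv2.imwrite("pics/top0c.png",cv2.resize(a,(800,480),interpolation=2))
a=cv2.imread("pics/side0.png")[90:390,130:530];cv2.imwrite("pics/side0c.png",cv2.resize(a,(800,600),interpolation=2))
E
```

```text
(no output)
```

View pics/top0c.png

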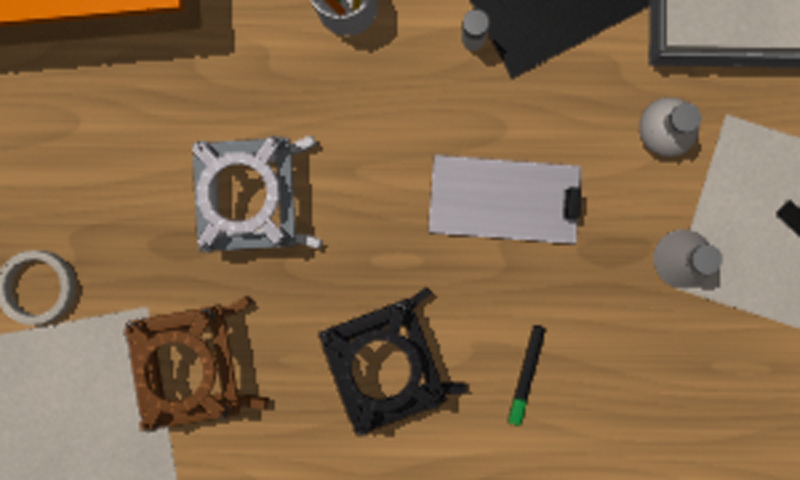

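View pics/side0c.png

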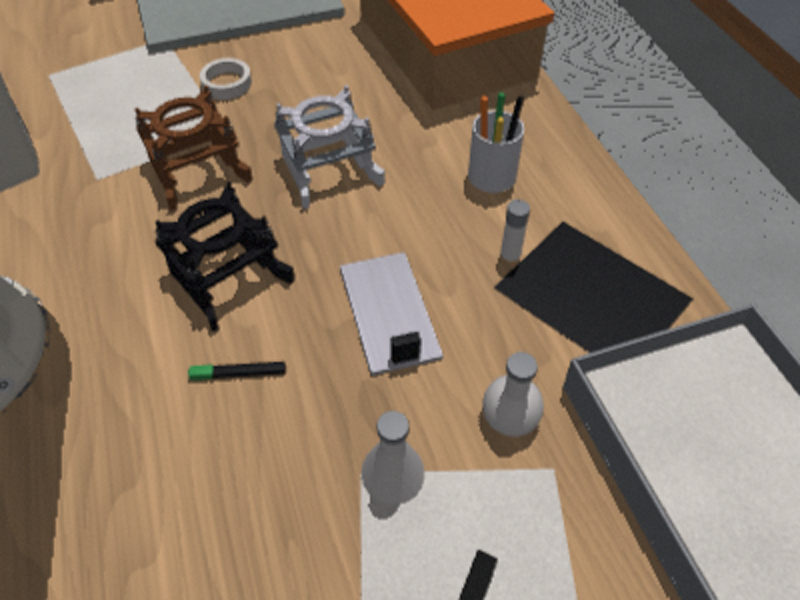

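The grey stand is at top (240,203), side (293,150), with its look-alikes black at top (293,267) and brown at top (215,268). The plate is at top (340,205) with its block at (364,206). The flask candidates are the round one at top (401,178) / side (387,290) and the conical one at top (407,227) / side (327,322). I choose the upper-right one, which has the ball bulb. Next I'll fit models to both cameras.

```bash
cat > fit.py <<'E'
import numpy as np,cv2
from scipy.optimize import minimize
def proj(c,P):
    T=np.linalg.inv(c["T"]);q=P@T[:3,:3].T+T[:3,3];q=q@c["camera_matrix"].T
    return q[:,:2]/q[:,2:]
S=4
def sil(c,hulls):
    m=np.zeros((400*S,640*S),np.uint8)
    for h in hulls:
        u=cv2.convexHull(((proj(c,h)+.5)*S-.5).astype(np.float32)).round().astype(np.int32)
        cv2.fillConvexPoly(m,u,1)
    return cv2.resize(m.astype(np.float32),(640,400),interpolation=cv2.INTER_AREA)
def box(x0,x1,y0,y1,z0,z1): return np.array([[x,y,z] for x in(x0,x1) for y in(y0,y1) for z in(z0,z1)],float)
def disc(r,z):
    a=np.linspace(0,2*np.pi,40);return np.c_[r*np.cos(a),r*np.sin(a),0*a+z]
b=[disc(np.sqrt(max(34**2-(z-32)**2,0)),z) for z in np.linspace(5,62,15)]
FLASK=[np.vstack(b),np.vstack([disc(13,55),disc(13,100)]),np.vstack([disc(16,100),disc(16,112)])]
PLATE=[box(-45,45,-85,85,0,8),box(-17,17,-82,-68,8,48)]
def place(H,x,y,a):
    R=np.array([[np.cos(a),-np.sin(a),0],[np.sin(a),np.cos(a),0],[0,0,1]])
    return [h@R.T+[x,y,0] for h in H]
def iou(c,mask,H):
    s=sil(c,H);m=mask.astype(float);return np.minimum(s,m).sum()/np.maximum(s,m).sum()
def fit(H,pairs,p0,steps):
    f=lambda p:-sum(iou(c,m,place(H,*(list(p)+[0])[:3])) for c,m in pairs)/len(pairs)
    n=len(p0);sx=np.vstack([p0]+[np.array(p0)+np.eye(n)[i]*steps[i] for i in range(n)])
    r=minimize(f,p0,method="Nelder-Mead",options=dict(initial_simplex=sx,xatol=.02,fatol=1e-5));return r.x.round(3),round(-r.fun,3)
def ground(c,uv,z):
    d=c["T"][:3,:3]@np.linalg.inv(c["camera_matrix"])@[*uv,1];o=c["T"][:3,3];return o+d*(z-o[2])/d[2]
def rect(c,x,y,z,half=110,s=2):
    # rows: -x... image right = -y world, down = -x world, as in the top view
    g=np.array([[x+half,y+half,z],[x+half,y-half,z],[x-half,y-half,z],[x-half,y+half,z]],float)
    n=2*half*s;M=cv2.getPerspectiveTransform(proj(c,g).astype(np.float32),np.float32([[0,0],[n,0],[n,n],[0,n]]))
    return cv2.warpPerspective(c["color"][:,:,::-1],M,(n,n),flags=cv2.INTER_CUBIC)
E
cat > m.py <<'E'
from fit import *
from workcell import eyes
P=[]; F=[]
for n in("top","side"):
    c=eyes.camera(n)
    uvf={"top":(400,176),"side":(387,290)}[n]
    m=[d for d in eyes.outline_of("flask_center",c) if abs(np.array(d["xy"])-uvf).max()<12]
    if m:F.append((c,m[0]["mask"]))
    m=eyes.outline_of("plate_center",c)
    if m:P.append((c,m[0]["mask"]))
    C=c
    if n=="top":
        p0=ground(c,(340,205),8);f0=ground(c,(398,175),40);s0=ground(c,(240,203),95);print(p0,f0,s0)
    r=[rect(c,s0[0],s0[1],z) for z in(95,60)]
    cv2.imwrite(f"pics/rect_{n}.png",np.hstack(r)[:, :])
for pr in(P,P[:1],P[1:]): print("plate",fit(PLATE,pr,[p0[0],p0[1],np.pi/2],[6,6,.05]))
for pr in(F,F[:1],F[1:]): print("flask",fit(FLASK,pr,list(f0[:2]),[6,6]))
a=np.vstack([cv2.resize(cv2.imread(f"pics/rect_{n}.png")[70:370],None,fx=.9,fy=.9) for n in("top","side")])
cv2.imwrite("pics/rects.png",a);print(a.shape)
E
python3 m.py
```

```text
[ 538.68140266 -115.89857288    8.        ] [ 629.19558026 -286.08811554   40.        ] [536.12959125 173.76792398  95.        ]
plate (array([ 542.264, -113.382,    3.078]), np.float64(0.919))
plate (array([ 540.84 , -112.532,    3.078]), np.float64(0.956))
plate (array([ 544.273, -114.194,    3.094]), np.float64(0.917))
flask (array([ 626.724, -298.324]), np.float64(0.892))
flask (array([ 625.449, -294.088]), np.float64(0.861))
flask (array([ 627.064, -299.233]), np.float64(0.959))
(540, 792, 3)
```

View pics/rects.png

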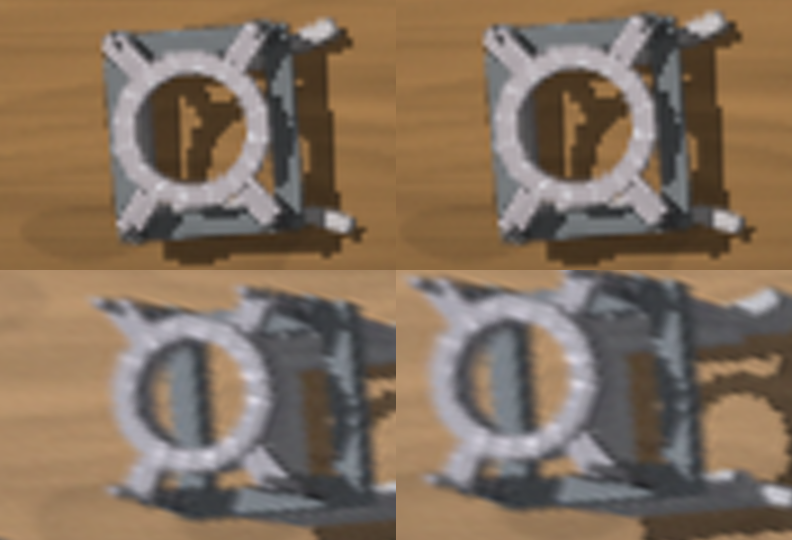

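```bash
cat > m2.py <<'E'
from fit import *
from workcell import eyes
P=[];F=[];G=[]
E=[]
for a in(45,135,225,315):
    t=np.radians(a);R=np.array([[np.cos(t),-np.sin(t),0],[np.sin(t),np.cos(t),0],[0,0,1]])
    E.append(box(35,67,-6,6,85,95)@R.T)
STAND=[box(-60,60,-54,54,50,60),np.vstack([disc(43,85),disc(43,95)]),box(-56.5,-46.5,-75,45,0,26),box(46.5,56.5,-75,45,0,26)]+E
for n in("top","side"):
    c=eyes.camera(n)
    for L,t,uv in((F,"flask_center",{"top":(398,175),"side":(387,290)}[n]),(P,"plate_center",{"top":(340,205),"side":(325,247)}[n]),(G,"stand",{"top":(246,210),"side":(288,158)}[n])):
        m=[d for d in eyes.outline_of(t,c) if abs(np.array(d["xy"])-uv).max()<10]
        if m:L.append((c,m[0]["mask"]))
def holes(m):
    k,_=cv2.findContours(m.astype(np.uint8),0,2);z=np.zeros(m.shape,np.uint8);cv2.drawContours(z,k,-1,1,-1);return z
G=[(c,holes(m)) for c,m in G]
for pr in(P,P[:1],P[1:]):
    if pr:print("plate",fit(PLATE,pr,[541,-113,-.06],[6,6,.05]))
for pr in(G,G[:1],G[1:]):
    if pr:print("stand",fit(STAND,pr,[541,177.5,.1],[4,4,.05]), fit(STAND[:-4],pr,[541,177.5,.1],[4,4,.05]))
for c,m in G:
    print([round(iou(c,m,place(STAND,541,177.6,a)),3) for a in np.arange(-.04,.2,.03)])
c=G[0][0]
for c,_ in G:
    pass
v=[cv2.resize(rect(c,541,178-60,26,60,4),(400,400)) for c,_ in G]
cv2.imwrite("pics/cheek.png",np.hstack(v))
E
python3 m2.py
```

```text
plate (array([ 5.41781e+02, -1.12020e+02, -6.60000e-02]), np.float64(0.947))
plate (array([ 5.40646e+02, -1.11675e+02, -6.40000e-02]), np.float64(0.968))
plate (array([ 5.43707e+02, -1.12692e+02, -5.70000e-02]), np.float64(0.961))
stand (array([5.40960e+02, 1.77252e+02, 7.20000e-02]), np.float64(0.894)) (array([5.40949e+02, 1.78124e+02, 8.90000e-02]), np.float64(0.892))
stand (array([5.39200e+02, 1.77924e+02, 8.30000e-02]), np.float64(0.941)) (array([5.39493e+02, 1.78142e+02, 7.80000e-02]), np.float64(0.945))
stand (array([5.43770e+02, 1.77054e+02, 4.20000e-02]), np.float64(0.879)) (array([5.43764e+02, 1.79063e+02, 5.40000e-02]), np.float64(0.869))
[np.float64(0.859), np.float64(0.887), np.float64(0.908), np.float64(0.922), np.float64(0.927), np.float64(0.92), np.float64(0.901), np.float64(0.873), np.float64(0.85)]
[np.float64(0.803), np.float64(0.826), np.float64(0.843), np.float64(0.854), np.float64(0.856), np.float64(0.853), np.float64(0.849), np.float64(0.839), np.float64(0.827)]
```

View pics/cheek.png

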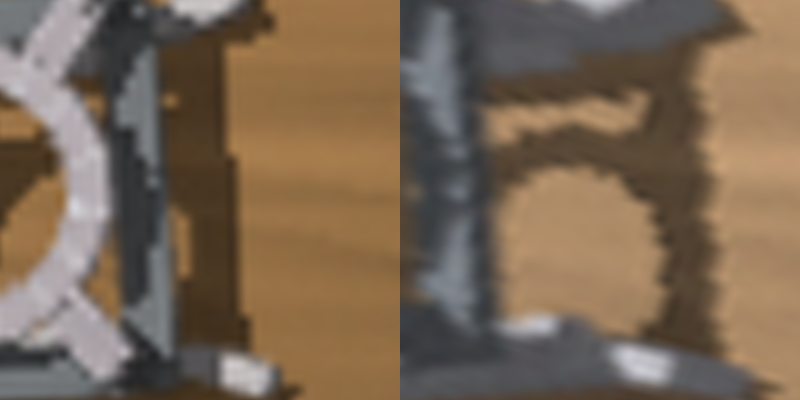

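Emit:
jog_arm(
  moves=[
    [1,0,0,0,-0.0273],
    [1,0,0,0,-0.0273],
    [1,0,0,0,-0.0273],
    [1,0,0,0,-0.0273],
    [1,0,0,0,-0.0273],
    [1,0,0,0,-0.0273],
    [1,0,0,0,-0.0273],
    [1,0.09,0.067,0,0],
    [1,0.09,0.067,0,0],
    [1,0.09,0.067,0,0],
    [1,0.09,0.067,0,0],
    [1,0.09,0.067,0,0],
  ],
)

```text
clock: 2.9
ee_pos: [334.3, -423.9, 222.8]
tool_rot: [0.0, 0.73, 0.684, -0.0]
contact_force: [-0.3, -0.4, 0.2]
width: 0.999
finger_force: 0.0
```

```bash
cat > go.py <<'E'
import sys,numpy as np
from scipy.spatial.transform import Rotation as R
from workcell import monitor
# args: x y z yaw_deg(of tool x): prints remaining turn and shift (tool axes AFTER the turn), in shares
x,y,z,w=map(float,sys.argv[1:5]);o=monitor.get_obs()
q=R.from_quat(np.roll(o["tool_rot"],-1));M=q.as_matrix();cur=np.degrees(np.arctan2(M[1,0],M[0,0]))
a=np.radians(w);N=np.array([[np.cos(a),np.sin(a),0],[np.sin(a),-np.cos(a),0],[0,0,-1]])
d=np.array([x,y,z])-o["ee_pos"]
print("t",o["clock"],"pos",o["ee_pos"].round(1),"yaw",cur.round(2),"F",o["contact_force"].round(1),"w",round(o["width"],3),"ff",round(o["finger_force"],1))
print("turn",round(-((w-cur+180)%360-180)/360,4),"shift",(N.T@d/400).round(4),"q6",o["q"][5].round(2))
E
python3 go.py 537 -186.9 80 86.33
```

```text
t 2.9 pos [ 334.3 -423.9  222.8] yaw 86.31 F [-0.3 -0.4  0.2] w 0.999 ff 0.0
turn -0.0001 shift [0.6238 0.4678 0.3569] q6 -0.84
```

Emit:
jog_arm(
  moves=[
    [1,0.089,0.0668,0,0],
    [1,0.089,0.0668,0,0],
    [1,0.089,0.0668,0,0],
    [1,0.089,0.0668,0,0],
    [1,0.089,0.0668,0,0],
    [1,0.089,0.0668,0,0],
    [1,0.089,0.0668,0,0],
    [1,0,0,0.12,0],
    [1,0,0,0.12,0],
    [1,0,0,0.11,0],
    [1,0,0,0,0],
    [1,0,0,0,0],
  ],
)

```text
clock: 4.4
ee_pos: [537.0, -188.6, 84.0]
tool_rot: [0.001, 0.729, 0.684, 0.0]
contact_force: [0.4, -0.4, 0.1]
width: 1.0
finger_force: 0.0
```

```bash
python3 go.py 537 -186.9 21 86.33;  python3 - <<'E'
from fit import *
from workcell import eyes
v=[]
for n in("top","side"):
    c=eyes.camera(n);v.append(cv2.resize(rect(c,537,-187,20,90,3),(400,400)))
cv2.imwrite("pics/grip.png",np.hstack(v))
E
```

```text
t 4.4 pos [ 537.  -188.6   84. ] yaw 86.31 F [ 0.4 -0.4  0.1] w 1.0 ff 0.0
turn -0.0 shift [ 0.0044 -0.0003  0.1574] q6 -0.28
```

View pics/grip.png

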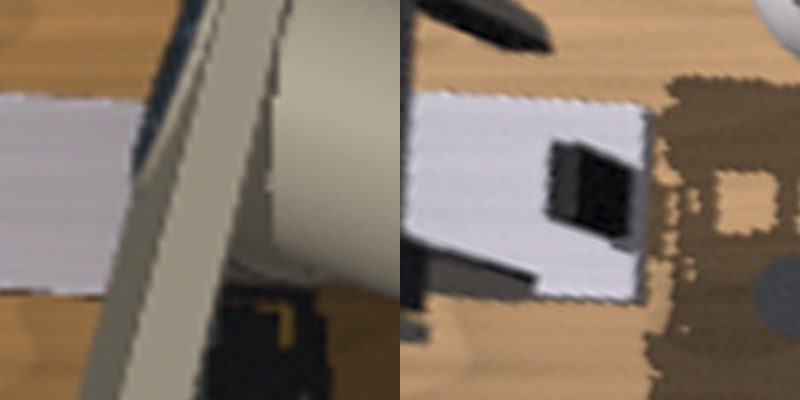

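The side crop shows the block at about (590,190), between the two fingertips at (545,40) and (535,285), so I go down and close.

Emit:
jog_arm(
  moves=[
    [1,0.002,0,0.06,0],
    [1,0.002,0,0.06,0],
    [1,0,0,0.035,0],
    [1,0,0,0,0],
    [-1,0,0,0,0],
    [-1,0,0,0,0],
    [-1,0,0,0,0],
    [-1,0,0,0,0],
    [-1,0,0,0,0],
    [-1,0,0,0,0],
  ],
)

```text
clock: 5.75
ee_pos: [536.3, -186.7, 20.6]
tool_rot: [0.0, 0.729, 0.684, 0.0]
contact_force: [1.7, -0.6, -0.6]
width: 0.365
finger_force: 1.0
```

```bash
python3 go.py 537 -186.9 21 86.33;  python3 - <<'E'
from fit import *
from workcell import eyes
c=eyes.camera("side")
for d in eyes.outline_of("plate_center",c)[:2]: print(d["score"],d["xy"],fit(PLATE,[(c,d["mask"])],[542,-112,-.06],[4,4,.03]))
E
```

```text
t 5.75 pos [ 536.3 -186.7   20.6] yaw 86.32 F [ 1.7 -0.6 -0.6] w 0.365 ff 1.0
turn -0.0 shift [-0.0003  0.0018 -0.001 ] q6 -0.27
0.82 [324.4, 262.4] (array([ 5.41786e+02, -1.13428e+02, -6.00000e-02]), np.float64(0.283))
```

Emit:
jog_arm(
  moves=[
    [-1,0,0,0,0],
    [-1,0,0,0,0],
    [-1,0,0,0,-0.012],
    [-1,0,0,0,-0.011],
    [-1,0.05,0.014,0,0],
    [-1,0.05,0.014,0,0],
    [-1,0.05,0.014,0,0],
    [-1,0.05,0.014,0,0],
    [-1,0.05,0.014,0,0],
    [-1,0.04,0.012,0,0],
    [-1,0,0,0,0],
    [-1,0,0,0,0],
  ],
)

```text
clock: 7.35
ee_pos: [559.7, -68.2, 20.6]
tool_rot: [-0.0, 0.678, 0.735, 0.0]
contact_force: [0.6, 2.3, -0.6]
width: 0.368
finger_force: 30.0
```

```bash
cat > m3.py <<'E'
from fit import *
from workcell import eyes,monitor
import sys
o=monitor.get_obs()["ee_pos"];a=float(sys.argv[1])
v=[]
for n in("top","side"):
    c=eyes.camera(n);r=rect(c,550,70 if len(sys.argv)<3 else float(sys.argv[2]),8,110,3)
    v.append(cv2.resize(r,(400,400)))
cv2.imwrite(sys.argv[-1],np.hstack(v))
E
python3 m3.py 0 60 pics/pre.png; python3 go.py 560.7 -66.5 20.6 94.58
```

```text
t 7.45 pos [559.6 -68.7  20.6] yaw 94.56 F [-0.1  2.2 -1.2] w 0.367 ff 30.0
turn -0.0001 shift [0.0053 0.0033 0.    ] q6 -0.2
```

View pics/pre.png

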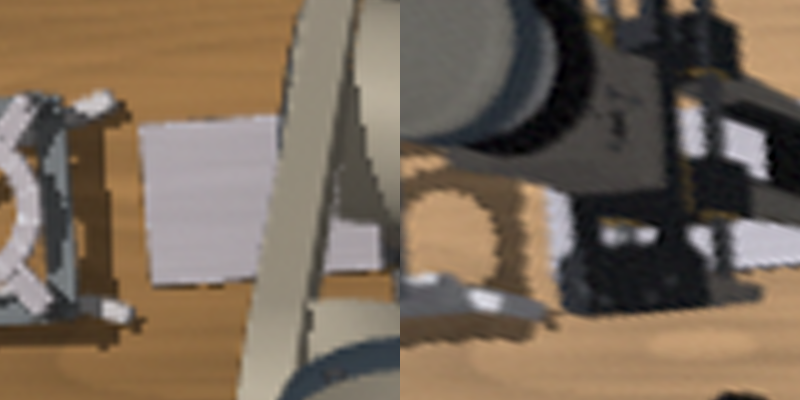

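Seen from above, the plate's front edge spans (140,125) to (152,285). It is centred between the cheek ends at (115,98) and (133,318), and square to them.

Emit:
jog_arm(
  moves=[
    [-1,0.03,0,0,0],
    [-1,0.03,0,0,0],
    [-1,0.03,0,0,0],
    [-1,0,0,0,0],
  ],
)

```text
clock: 7.95
ee_pos: [556.5, -31.2, 20.6]
tool_rot: [-0.0, 0.678, 0.735, 0.0]
contact_force: [1.0, 2.4, 0.6]
width: 0.366
finger_force: 30.0
```

```bash
python3 go.py 550.7 58.1 20.6 94.58
```

```text
t 7.95 pos [556.5 -31.2  20.6] yaw 94.66 F [1.  2.4 0.6] w 0.366 ff 30.0
turn 0.0002 shift [ 2.237e-01  3.300e-03 -1.000e-04] q6 -0.14
```

Emit:
jog_arm(
  moves=[
    [-1,0.03,0,0,0],
    [-1,0.03,0,0,0],
    [-1,0.03,0,0,0],
    [-1,0.03,0,0,0],
    [-1,0.03,0,0,0],
    [-1,0.03,0,0,0],
    [-1,0,0,0,0],
  ],
)

```text
clock: 8.82
ee_pos: [550.8, 40.5, 20.6]
tool_rot: [-0.0, 0.678, 0.735, 0.0]
contact_force: [-0.6, 2.1, 0.0]
width: 0.367
finger_force: 30.0
```

```bash
python3 go.py 550.7 58.1 20.6 94.58
```

```text
t 8.825 pos [550.8  40.5  20.6] yaw 94.64 F [-0.6  2.1  0. ] w 0.367 ff 30.0
turn 0.0002 shift [ 0.0439  0.0032 -0.0001] q6 -0.01
```

Emit:
jog_arm(
  moves=[
    [-1,0.015,0,0,0],
    [-1,0.015,0,0,0],
    [-1,0.008,0,0,0],
    [-1,0,0,0,0],
  ],
)

```text
clock: 9.32
ee_pos: [549.7, 54.7, 20.6]
tool_rot: [-0.0, 0.678, 0.735, 0.0]
contact_force: [-0.8, 2.0, -0.2]
width: 0.37
finger_force: 30.0
```

Emit:
jog_arm(
  moves=[
    [-1,0.005,0,0,0],
    [-1,0.0,0,0,0],
  ],
)

```text
clock: 9.57
ee_pos: [549.6, 56.4, 20.6]
tool_rot: [-0.0, 0.678, 0.735, 0.0]
contact_force: [0.5, -0.5, 0.5]
width: 0.364
finger_force: 30.0
```

Emit:
jog_arm(
  moves=[
    [-1,0.005,0,0,0],
    [-1,0.0,0,0,0],
  ],
)

```text
clock: 9.82
ee_pos: [549.4, 58.4, 20.6]
tool_rot: [-0.0, 0.678, 0.735, -0.0]
contact_force: [0.6, -1.1, -0.8]
width: 0.374
finger_force: 30.0
```

Emit:
jog_arm(
  moves=[
    [-1,0.004,0,0,0],
    [-1,0.0,0,0,0],
  ],
)

```text
clock: 10.07
ee_pos: [549.8, 59.0, 20.7]
tool_rot: [0.001, 0.678, 0.735, -0.0]
contact_force: [1.5, -8.7, -0.5]
width: 0.369
finger_force: 30.0
```

Emit:
jog_arm(
  moves=[
    [-1,0.004,0,0,0],
    [-1,0.0,0,0,0],
  ],
)

```text
clock: 10.32
ee_pos: [549.9, 59.2, 20.9]
tool_rot: [0.001, 0.678, 0.735, -0.001]
contact_force: [1.2, -19.0, 2.5]
width: 0.367
finger_force: 30.0
```

Emit:
jog_arm(
  moves=[
    [-1,0.004,0,0,0],
    [-1,0.0,0,0,0],
  ],
)

```text
clock: 10.58
ee_pos: [549.9, 59.4, 21.1]
tool_rot: [0.002, 0.677, 0.736, -0.001]
contact_force: [2.7, -29.0, 4.5]
width: 0.367
finger_force: 30.0
```

The push builds to 29 N at y=59.4, about 1 mm from the expected home, so the plate is at the stop. I'll ease off while keeping a slight push, then release and rise.

Emit:
jog_arm(
  moves=[
    [-1,-0.005,0,0,0],
    [-1,0,0,0,0],
    [1,0,0,0,0],
    [1,0,0,0,0],
    [1,0,0,0,0],
    [1,0,0,0,0],
    [1,0,0,-0.06,0],
    [1,0,0,-0.14,0],
    [1,0,0,-0.14,0],
    [1,0,0,-0.14,0],
  ],
)

```text
clock: 11.82
ee_pos: [548.9, 61.3, 214.4]
tool_rot: [-0.0, 0.678, 0.735, 0.0]
contact_force: [0.1, -0.3, -0.1]
width: 1.0
finger_force: 0.0
```

```bash
python3 go.py 626.7 -298.3 210 86.33; python3 m3.py 0 90 pics/home.png
```

```text
t 11.825 pos [548.9  61.3 214.4] yaw 94.61 F [ 0.1 -0.3 -0.1] w 1.0 ff 0.0
turn 0.023 shift [-0.8846  0.2517  0.011 ] q6 0.03
```

Emit:
jog_arm(
  moves=[
    [1,-0.12,0.034,0,0],
    [1,-0.13,0.037,0,0],
    [1,-0.13,0.037,0,0],
    [1,-0.13,0.037,0,0],
    [1,-0.13,0.037,0,0],
    [1,-0.13,0.037,0,0],
    [1,-0.1146,0.0327,0,0],
    [1,0,0,0,0],
    [1,0,0,0,0],
  ],
)

```text
clock: 13.05
ee_pos: [677.3, -282.8, 211.5]
tool_rot: [-0.001, 0.678, 0.735, -0.0]
contact_force: [-0.3, -0.1, -0.1]
width: 1.002
finger_force: 0.0
```

```bash
python3 go.py 626 -297 72 94.6; python3 m3.py 0 110 pics/home.png
python3 - <<'E'
from fit import *
from workcell import eyes
for n in("top","side"):
    c=eyes.camera(n)
    for t in("plate_center","flask_center"):
        for d in eyes.outline_of(t,c)[:2]:
            H,p=(PLATE,[545,133,.08]) if t[0]=="p" else (FLASK,[626,-297])
            print(n,t,d["score"],d["xy"],fit(H,[(c,d["mask"])],p,[4,4,.03]))
E
```

```text
t 13.05 pos [ 677.3 -282.8  211.5] yaw 94.58 F [-0.3 -0.1 -0.1] w 1.002 ff 0.0
turn -0.0001 shift [-0.0252 -0.1306  0.3487] q6 -0.48
top plate_center 0.91 [264.9, 200.9] (array([5.42231e+02, 1.33339e+02, 9.50000e-02]), np.float64(0.692))
top flask_center 0.38 [393.4, 175.3] (array([ 619., -282.]), np.float64(0.095))
side plate_center 0.66 [297.8, 186.7] (array([5.45353e+02, 1.32823e+02, 1.01000e-01]), np.float64(0.74))
side plate_center 0.31 [289.6, 152.5] (array([ 5.71979e+02,  2.95611e+02, -4.30000e-01]), np.float64(0.392))
side flask_center 0.82 [388.0, 286.0] (array([ 626.274, -298.876]), np.float64(0.938))
```

View pics/home.png

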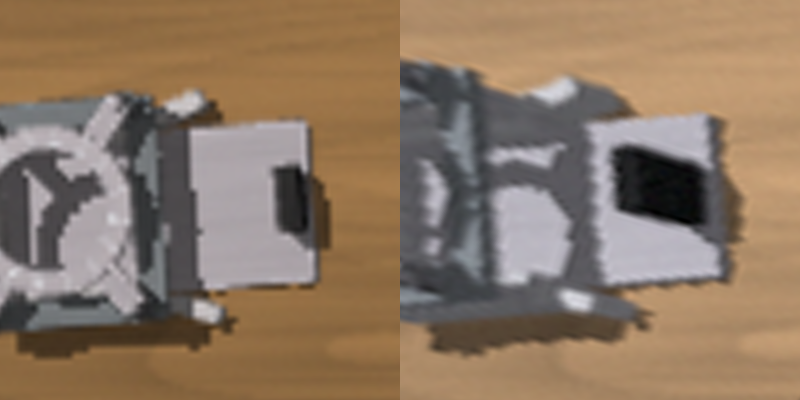

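The plate sits straight and home: its end spans (308,125) to (317,285), and the fitted centre y=133 matches the expected 132.9. Next is the flask.

Emit:
jog_arm(
  moves=[
    [1,-0.013,-0.066,0,0],
    [1,-0.014,-0.066,0,0],
    [1,0,0,0.1,0],
    [1,0,0,0.1,0],
    [1,0,0,0.1,0],
    [1,0,0,0.046,0],
    [1,0,0,0,0],
    [1,0,0,0,0],
  ],
)

```text
clock: 14.45
ee_pos: [627.2, -299.0, 75.8]
tool_rot: [0.001, 0.678, 0.735, 0.0]
contact_force: [-0.1, -0.2, 0.9]
width: 0.999
finger_force: 0.0
```

```bash
python3 go.py 625.5 -298 73 94.6; python3 - <<'E'
from fit import *
from workcell import eyes
c=eyes.camera("side");cv2.imwrite("pics/fl.png",cv2.resize(c["color"][220:370,290:490,::-1],(640,480),interpolation=2))
E
```

```text
t 14.45 pos [ 627.2 -299.    75.8] yaw 94.6 F [-0.1 -0.2  0.9] w 0.999 ff 0.0
turn 0.0 shift [ 0.0028 -0.0041  0.0071] q6 -0.53
```

View pics/fl.png

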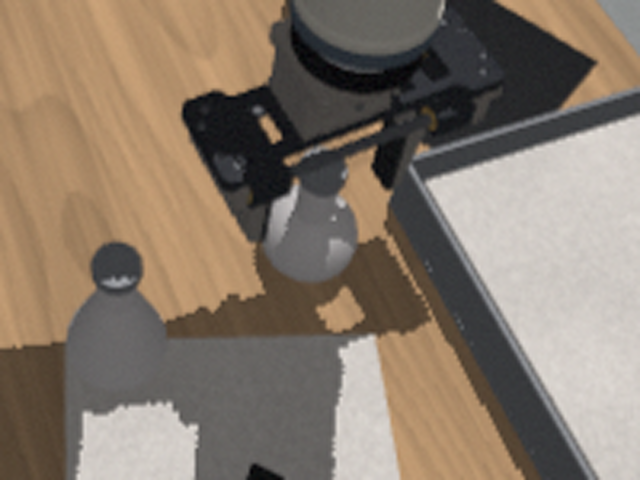

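The round flask stands between the open fingers, with the fingertips at (260,235) and (385,175). I close a little lower.

Emit:
jog_arm(
  moves=[
    [1,0.0025,-0.003,0.0095,0],
    [-1,0,0,0,0],
    [-1,0,0,0,0],
    [-1,0,0,0,0],
    [-1,0,0,0,0],
    [-1,0,0,0,0],
    [-1,0,0,0,0],
    [-1,0,0,0,0],
    [-1,0,0,0,0],
  ],
)

```text
clock: 15.62
ee_pos: [624.9, -297.6, 70.4]
tool_rot: [0.0, 0.678, 0.735, 0.0]
contact_force: [0.9, -0.3, 0.1]
width: 0.337
finger_force: 30.0
```

Emit:
jog_arm(
  moves=[
    [-1,0,0,0,0],
    [-1,0,0,-0.02,0],
    [-1,0,0,-0.05,0],
    [-1,0,0,-0.1,0],
    [-1,0,0,-0.1,0],
    [-1,0,0,-0.1,0],
    [-1,0,0,0,0],
  ],
)

```text
clock: 16.5
ee_pos: [626.9, -298.6, 223.7]
tool_rot: [0.004, 0.678, 0.735, 0.001]
contact_force: [-0.3, 0.0, -2.8]
width: 0.334
finger_force: 30.0
```

```bash
python3 go.py 541.2 177.7 220 94.6
```

```text
t 16.5 pos [ 626.9 -298.6  223.7] yaw 94.59 F [-0.3  0.  -2.8] w 0.334 ff 30.0
turn -0.0 shift [ 1.2042 -0.1181  0.0091] q6 -0.53
```

The grip width of 30.8 mm is more than the 26 mm neck, so I'll check how the flask hangs.

```bash
python3 - <<'E'
from fit import *
from workcell import eyes
c=eyes.camera("side");u=proj(c,np.array([[627,-299,190.]]))[0].astype(int);print(u)
x0=max(0,min(540,u[0]-50));y0=max(0,min(325,u[1]-30))
cv2.imwrite("pics/held.png",cv2.resize(c["color"][y0:y0+75,x0:x0+100,::-1],(800,600),interpolation=2))
E
```

```text
[395 250]
```

View pics/held.png

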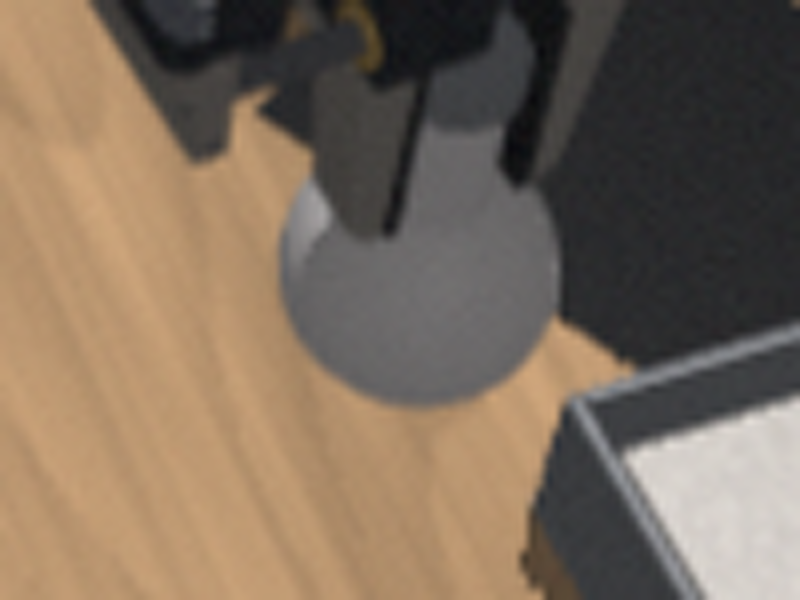

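```bash
python3 - <<'E'
from fit import *
from workcell import eyes
c=eyes.camera("side");b=np.array([626.9,-298.6,153.3])
for n,z in(("bulb",32),("neck",70),("capbot",100)):
    print(n,((proj(c,(b+[0,0,z])[None])[0]+.5-[345,220])*8).round(0))
H=place(FLASK,b[0],b[1],0)
im=c["color"][:,:,::-1].copy();im=cv2.resize(im[220:295,345:445],(800,600),interpolation=2)
for h in H:
    u=(proj(c,h+[0,0,153.3])+.5-[345,220])*8
    cv2.polylines(im,[cv2.convexHull(u.astype(np.float32)).astype(np.int32)],True,(0,0,255),1)
cv2.imwrite("pics/held2.png",im)
for d in eyes.outline_of("flask_center",c)[:1]: 
    m=d["mask"];Hz=[h+[0,0,153.3] for h in FLASK]
    print(d["score"],d["xy"],fit(Hz,[(c,m)],[626.9,-298.6],[4,4]))
    # tilt about tool x and y through the grasp
    from scipy.spatial.transform import Rotation as R
    p=np.array([0,0,81.])
    f=lambda t:-iou(c,m,[(h-p)@R.from_rotvec([t[0],t[1],0]).as_matrix().T+p+b+[1,-1,t[2]] for h in FLASK])
    from scipy.optimize import minimize
    r=minimize(f,[0,0,0],method="Nelder-Mead",options=dict(initial_simplex=[[0,0,0],[.15,0,0],[0,.15,0],[0,0,4]]));print(r.x,r.fun)
E
```

```text
bulb [407. 261.]
neck [429. 167.]
capbot [448.  87.]
0.64 [401.4, 251.1] (array([ 625.057, -301.295]), np.float64(0.711))
[  0.24348129  -0.14884531 -26.32151064] -0.7623404495651191
```

View pics/held2.png

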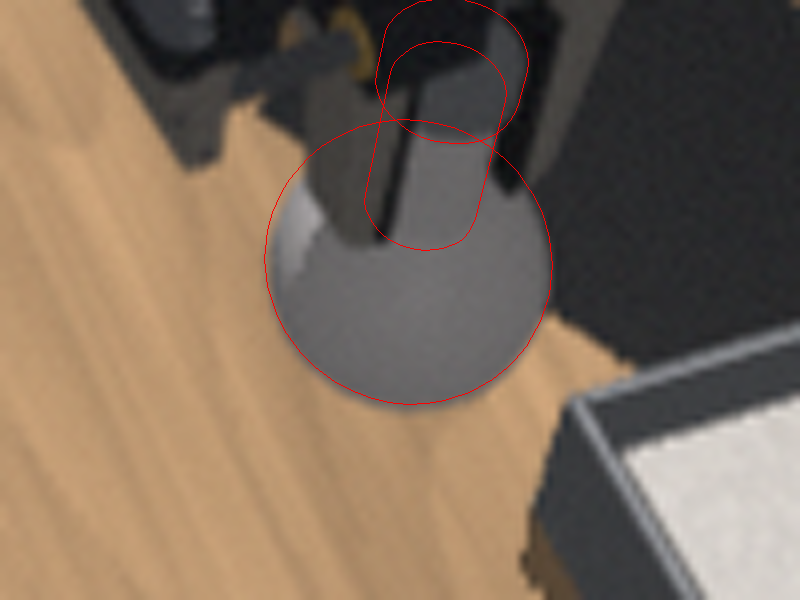

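The outline of an upright flask overlays the held one, with the bulb at about (411,265), so it hangs straight. I carry it to above the ring.

Emit:
jog_arm(
  moves=[
    [-1,0.05,-0.005,0,0],
    [-1,0.1,-0.01,0,0],
    [-1,0.12,-0.0118,0,0],
    [-1,0.12,-0.0118,0,0],
    [-1,0.12,-0.0118,0,0],
    [-1,0.12,-0.0118,0,0],
    [-1,0.12,-0.0118,0,0],
    [-1,0.12,-0.0118,0,0],
    [-1,0.12,-0.0118,0,0],
    [-1,0.12,-0.0118,0,0],
    [-1,0.09,-0.0088,0,0],
    [-1,0,0,0,0],
  ],
)

```text
clock: 18.15
ee_pos: [537.2, 179.7, 217.3]
tool_rot: [-0.001, 0.677, 0.736, -0.001]
contact_force: [-0.4, -1.1, -2.0]
width: 0.336
finger_force: 30.0
```

Emit:
jog_arm(
  moves=[
    [-1,0,0,0,0],
    [-1,0,0,0,0],
  ],
)

```text
clock: 18.4
ee_pos: [539.0, 176.3, 218.0]
tool_rot: [-0.0, 0.678, 0.735, -0.0]
contact_force: [0.1, -1.1, -2.9]
width: 0.34
finger_force: 30.0
```

```bash
python3 go.py 541.2 177.7 162 94.6; python3 - <<'E'
from fit import *
from workcell import eyes,monitor
p=monitor.get_obs()["ee_pos"]
for n in("side","top"):
    c=eyes.camera(n)
    for t in("flask_center",):
        for d in eyes.outline_of(t,c)[:2]:
            Hz=[h+[0,0,p[2]-70.4] for h in FLASK]
            print(n,t,d["score"],d["xy"],d["mask"].sum(),fit(Hz[:1],[(c,d["mask"])],p[:2],[4,4]), "bulb proj",proj(c,(p+[0,0,-38.4])[None]))
E
```

```text
t 18.4 pos [539.  176.3 218. ] yaw 94.55 F [ 0.1 -1.1 -2.9] w 0.34 ff 30.0
turn -0.0001 shift [0.003  0.0058 0.1401] q6 0.23
side flask_center 0.66 [286.4, 118.1] 642 (array([541.32 , 172.514]), np.float64(0.697)) bulb proj [[287.57342406 123.24824751]]
top flask_center 0.55 [239.4, 199.4] 213 (array([541.99 , 159.481]), np.float64(0.394)) bulb proj [[233.12108078 200.16879993]]
```

Emit:
jog_arm(
  moves=[
    [-1,0.0047,0.0035,0.05,0],
    [-1,0,0,0.05,0],
    [-1,0,0,0.03,0],
    [-1,0,0,0,0],
    [-1,0,0,0,0],
  ],
)

```text
clock: 19.23
ee_pos: [541.0, 179.1, 167.0]
tool_rot: [0.0, 0.678, 0.735, 0.0]
contact_force: [0.5, 0.5, -2.9]
width: 0.338
finger_force: 30.0
```

Emit:
jog_arm(
  moves=[
    [-1,0,0,0.01,0],
    [-1,0,0,0.01,0],
    [-1,0,0,0,0],
  ],
)

```text
clock: 19.6
ee_pos: [540.3, 179.0, 158.1]
tool_rot: [-0.0, 0.678, 0.735, -0.0]
contact_force: [-0.2, 1.1, -3.1]
width: 0.338
finger_force: 30.0
```

Emit:
jog_arm(
  moves=[
    [-1,0,0,0.01,0],
    [-1,0,0,0,0],
  ],
)

```text
clock: 19.85
ee_pos: [540.3, 179.0, 154.0]
tool_rot: [-0.0, 0.678, 0.735, -0.0]
contact_force: [-0.1, -0.6, -2.0]
width: 0.338
finger_force: 30.0
```

Emit:
jog_arm(
  moves=[
    [-1,0,0,0.006,0],
    [-1,0,0,0,0],
  ],
)

```text
clock: 20.1
ee_pos: [540.4, 178.9, 151.9]
tool_rot: [-0.0, 0.678, 0.735, -0.0]
contact_force: [-0.6, -0.2, -1.9]
width: 0.337
finger_force: 30.0
```

Emit:
jog_arm(
  moves=[
    [-1,0,0,0.006,0],
    [-1,0,0,0,0],
  ],
)

```text
clock: 20.35
ee_pos: [540.5, 178.9, 149.8]
tool_rot: [0.0, 0.678, 0.735, -0.0]
contact_force: [-2.5, -2.3, 4.1]
width: 0.331
finger_force: 30.0
```

Emit:
jog_arm(
  moves=[
    [-1,0,0,0.006,0],
    [-1,0,0,0,0],
  ],
)

```text
clock: 20.6
ee_pos: [540.5, 179.0, 147.2]
tool_rot: [0.0, 0.678, 0.735, -0.0]
contact_force: [-3.0, -2.2, 6.0]
width: 0.34
finger_force: 30.0
```

Emit:
jog_arm(
  moves=[
    [-1,-0.002,-0.0025,0.01,0],
    [-1,0,0,0.01,0],
    [-1,0,0,0,0],
  ],
)

```text
clock: 20.98
ee_pos: [540.2, 178.2, 139.6]
tool_rot: [0.0, 0.678, 0.735, 0.0]
contact_force: [-2.7, -2.1, 8.5]
width: 0.339
finger_force: 30.0
```

Emit:
jog_arm(
  moves=[
    [-1,0,0,0.006,0],
    [-1,0,0,0.005,0],
    [-1,0,0,0,0],
  ],
)

```text
clock: 21.35
ee_pos: [540.2, 178.3, 135.6]
tool_rot: [0.0, 0.678, 0.735, 0.001]
contact_force: [-3.2, -2.7, 11.2]
width: 0.338
finger_force: 30.0
```

Emit:
jog_arm(
  moves=[
    [-1,0,0,0.003,0],
    [-1,0,0,0,0],
  ],
)

```text
clock: 21.6
ee_pos: [540.3, 178.3, 134.5]
tool_rot: [0.0, 0.678, 0.735, 0.001]
contact_force: [-3.8, -2.3, 11.5]
width: 0.337
finger_force: 30.0
```

Emit:
jog_arm(
  moves=[
    [-1,0,0,0.003,0],
    [-1,0,0,0,0],
  ],
)

```text
clock: 21.85
ee_pos: [540.5, 178.4, 134.1]
tool_rot: [0.001, 0.678, 0.735, 0.001]
contact_force: [-5.3, -2.4, 18.1]
width: 0.337
finger_force: 30.0
```

Emit:
jog_arm(
  moves=[
    [-1,0,0,0.003,0],
    [-1,0,0,0,0],
  ],
)

```text
clock: 22.1
ee_pos: [540.7, 178.5, 133.8]
tool_rot: [0.001, 0.678, 0.735, 0.001]
contact_force: [-8.7, -5.0, 27.6]
width: 0.334
finger_force: 30.0
```

Emit:
jog_arm(
  moves=[
    [-1,0,0,0.002,0],
    [-1,0,0,0,0],
  ],
)

```text
clock: 22.35
ee_pos: [540.9, 178.6, 133.8]
tool_rot: [0.001, 0.678, 0.735, 0.001]
contact_force: [-9.8, -4.6, 34.8]
width: 0.34
finger_force: 30.0
```

The push jumps above the spring force with no further travel, so the ring is at its bottom stop. I'll ease off slightly and verify.

Emit:
jog_arm(
  moves=[
    [-1,-0.001,-0.002,-0.0025,0],
    [-1,0,0,0,0],
    [-1,0,0,0,0],
    [-1,0,0,0,0],
  ],
)

```text
clock: 22.85
ee_pos: [540.4, 178.3, 133.9]
tool_rot: [0.001, 0.678, 0.735, 0.002]
contact_force: [-5.6, -2.4, 22.9]
width: 0.341
finger_force: 30.0
```

```bash
python3 go.py 540 178 134 94.6; python3 - <<'E'
from fit import *
from workcell import eyes,monitor
p=monitor.get_obs()["ee_pos"]
for n in("side","top"):
    c=eyes.camera(n)
    for t,H,q in(("flask_center",[h+[0,0,p[2]-70.4] for h in FLASK[:1]],[540,178]),("plate_center",PLATE,[544,133,.08])):
        for d in eyes.outline_of(t,c)[:1]: print(n,t,d["score"],d["xy"],fit(H,[(c,d["mask"])],q,[4,4,.03][:len(q)]))
E
```

```text
t 22.85 pos [540.4 178.3 133.9] yaw 94.6 F [-5.6 -2.4 22.9] w 0.341 ff 30.0
turn 0.0 shift [-0.0007 -0.001  -0.0004] q6 0.24
side flask_center 0.63 [290.9, 143.4] (array([543.683, 178.027]), np.float64(0.696))
side plate_center 0.64 [301.2, 188.6] (array([5.46136e+02, 1.31402e+02, 8.50000e-02]), np.float64(0.689))
top flask_center 0.67 [243.1, 199.1] (array([543.998, 157.645]), np.float64(0.411))
top plate_center 0.58 [274.0, 198.0] (array([5.41970e+02, 1.31509e+02, 1.03000e-01]), np.float64(0.471))
```

```bash
python3 -c "
from workcell import workorder
print(workorder.sign_off())"
```

```text
the job is handed in; nothing more can be done
None
```

I slid the drip plate fully home against the stop, then stood the round flask in the sprung ring, where the arm still holds it pressed to the bottom with about 23 N; the job was handed in at about 23 s, and no verdict came back.

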